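# Fold down the sprung landing shelf and set the sugar shaker on it

## Robot

A 7-joint arm with a two-finger parallel gripper is mounted at the origin on the work surface. World frame = base frame: x ahead of the robot, y to its left, z up, the work surface at z = 0. Lengths are in m, angles in rad, forces in N, time in s.
With the tool pointing down it reaches from about 0.4 to 0.85 m from the base axis. Payload 10.4 kg.
Tool frame: the origin (TCP) lies at the centre of the arm's flange, where the gripper is bolted on; the fingertips stand 173 mm ahead of it and the grasp point (between the pads) lies 155 mm ahead of it; z points along the fingers, y is the line along which they close (so a half turn about z gives the same grasp; the last joint's range is limited). The gripper opens to 85 mm and grips with 20 to 120 N. Pads are 22 mm wide; open, the fingers measure 114 mm over their backs; the gripper's body (76 mm by 85 mm) begins 54 mm behind the grasp point. The pads swing forward as they close: fully open they stand 13 mm farther back than shut.
Start: joints at [-1.16, 0.332, -0.065, 1.46, 0.022, 1.35, -0.088], TCP at [0.263, 0.567, 0.405] pointing down, gripper open.
Joint ranges: [-2.6, 2.6], [-0.5, 2.12], [-1.47, 1.34], [0.16, 2.42], [-1.27, 4.41], [0.06, 2.06], [-2.6, 2.6]. Speed limits (rad/s): [2.22, 2.22, 2.79, 2.79, 3.14, 3.14, 3.14].

## Interface

Orientations are given as a unit quaternion [x, y, z, w].
In Python, from workcell import manip, viewer, finder gives the robot as it stands.
- The arm moves only by the tool arm_command, never from a script. Its argument "plan" is a list of rows, each an object with "dp": the shift along the tool's x, y, z in mm, a list of three; "spin": the turn about the tool's z in rad. A call has 1 to 5 rows; each row shifts and turns the commanded pose from where the row before left it, along the tool's axes as they then stand; what a row does not reach is not made up. A row lasts 1/10 s, in which the tool goes at most 50 mm and 8.59 degrees, less where a joint would pass 70% of its speed; a pose out of reach is approached as far as the arm can. A call is refused whole if a number of a shift passes 50 or a number of a turn 0.15, either way. A call with a gripper value outside its range is refused whole. "grip" is the closure, from -1 (fully open) to 1 (shut), set as the call begins (left out, the last holds). The fingers move at their own pace and stop on an object; "newtons" is the grip in N (left out, the last holds). Time passes only in rows, so rows that do not move let the fingers close. It gives the time, the measured TCP pose, the force, the opening and the grip force at its end, in the units of the state.
- manip.get_obs(): the state, without advancing time (a new reading comes with each control period).
- viewer.camera(name): name is "scene" or "top" or "wrist"; returns the picture (420x560x3 uint8, blue, green, red); there is no depth.
- viewer.camera_params(name): a dict with "vertical_fov" (degrees; the focal length in pixels is half the picture's height over the tangent of half this angle, whatever the lens; pixels are square), "cx", "cy" (the principal point, pixels), "R" (3x3) and "t" (3): a world point X has camera coordinates R X + t; the wrist camera has in their place "T_tool_cam" (4x4, takes a point from camera to tool coordinates, whose origin is the TCP and whose axes are the flange's). Camera axes: x right, y down, z forward; pixel columns grow to the right and rows downward; lengths in m; the calibration is good to about 2 mm. A picture is of the moment at which its call begins: read the wrist's pose just before it. camera_params takes no time and is no camera call.
- manip.hand_in(): hands the job in; it is judged then, once.
Trained networks look in the newest picture that a camera, given by its name, has taken for a name from the list of things; names that differ only in an ending like _2 or _b are one class to them, and where a whole thing is asked for, a point or a joint stands for the part that bears it (a point fixed in the world has none). Each returns a list of dicts, best first, with "score" (0 to 1); they miss things now and then, are a little off and sometimes report something else, mostly with a low value. They report only what shows in the picture. A call takes as long as a camera call. They do not tell look-alikes from the thing itself.
- finder.find_in(camera, thing): "position" ([x, y, z] in m, in world coordinates, good to about 4 mm: the middle of the surface that is visible of it).
The state is a dict: "clock": time; "joint_pos": joint angles; "joint_velocities": joint speeds; "tau": joint torques, N m; "position": TCP position; "ee_rot": TCP orientation; "ft_force": force on the tool from outside, world axes, zero at the start; "torque": the same for the moment, N m; "grip_width": opening from 0.0 (shut) to 1.0 (fully open); "grasp_force": force on a finger pad.
Only numpy, scipy, OpenCV 4.12 (cv2) and the standard library are available. Lean on these libraries where they do the work, as an engineer would, in place of code of your own. Each camera call takes 0.05 s, during which the arm holds its last target. There are 200 camera calls.

## Task

Fold the sprung landing shelf down: push it forward, towards the robot, past its tipping point until it snaps down flat. Then turn the carousel so that the tall sugar shaker comes out from under the wire shelf to the open side, lift the shaker out and set it down gently, upright, in the middle of the folded-down shelf and let go. Keep the shaker upright, leave the square tin and the glass jar standing in the carousel, and do not disturb the ring mould or the piping nozzle that stand on the table.

Things in the scene. Friction and masses are not known exactly. Their poses are not given: they have to be found in the camera images.
- shelf (a joint): angle of the landing shelf, rad: 0 = stowed (leaning back 0.43 rad past vertical, away from the robot), 2.0 = folded down flat and level, stretching from its hinge towards the robot. A spring drives it away from its tipping point, about 0.7 rad, to whichever stop is on that side; at 0 it takes about 3 N at the free edge to start it, less and less up to about 0.7; pushed past 0.9 it snaps down by itself within a second and stays.
- shelf_hinge (a point): middle of the shelf's hinge line, 100 mm above the table, on a steel stand with a base plate 180 deep by 190 wide (hinge 20 mm behind the base's centre; two posts 86 mm either side, 112 mm tall). x axis points away from the robot's side (the shelf folds down towards -x of this frame), y along the hinge, z up
- shelf_edge (a point): middle of the shelf's free edge, 143 mm from the hinge. The shelf is a plain aluminium plate 150 wide, 5 thick, with a 13 mm fold along the free edge, on the underside. Stowed, this edge is the highest point (about 230 mm above the table) and lies about 60 mm behind the hinge; the space behind it is free for a finger
- shelf_mid (a point): middle of the shelf's upper surface, 74 mm from the hinge; folded down it is 103 mm above the table and its z points up. The free upper surface is 130 by 150 mm
- hub (a point): axis of the carousel at the height of its disc's upper surface, 32 mm above the table. A steel disc of radius 152 mm that turns freely both ways, with light friction (stays where it is left); three compartments of 120 degrees between radial walls 30 mm high
- handle0 (a point): black ball (18 mm across) at the top of an upright steel rod, 12 mm in diameter, at the outer end of a compartment wall, 145 mm from the axis; the point is the ball's centre, 100 mm above the disc, 132 mm above the table; the rod reaches down to the disc. Push any of the three to turn the carousel
- handle1 (a point): second handle, same as handle0, 120 degrees further on
- handle2 (a point): third handle, same as handle0, 240 degrees further on
- guard: fixed steel wire shelf (empty grid of bars about 55 by 114 mm apart) over the back of the carousel, 348 wide, underside 184 mm above the table, top 192 mm, held by two rods behind; it keeps a gripper from what stands under it. Origin on the carousel's axis at table height; x axis points from the open side (robot's side, -x) to the covered side: the grid covers x from 8 to 182 mm, y within 174 mm either way
- shaker: tall round steel sugar shaker with a domed top, 115 mm high, body 58 mm in diameter (62 at the collar, 88 to 96 mm up), about 0.3 kg; origin at the centre of its underside, z up. It stands in the middle of a compartment, 88 mm from the axis, midway between two handles
- tin: square lidded steel tin, 64 by 64 by 72 mm, in another compartment; origin at the centre of its underside
- jar: squat glass jar with a steel lid, 66 mm in diameter, 65 mm high, in another compartment; origin at the centre of its underside
- mould: steel ring mould, 64 mm across, 45 high, standing on the table; leave alone
- nozzle: steel piping nozzle, a cone 48 mm across and 62 high; leave alone
Mind the look-alikes: they are no part of the job. Leave any orange or pink look-alike of the tin alone.

How it is judged:
By the outcome, as a careful person would: the job done as asked, in the order asked, and still so for the second after the job is handed in, with the robot touching nothing.
It also fails if it takes over 72 s, if anything falls off the work surface, if the arm or the gripper's body presses on something with over 40 N, if the wrist force passes 120 N, or if a joint passes its speed limit or range.

## Working session

There is one attempt and no reset: what is moved stays moved. The work goes in short steps, Python scripts to look and compute and a tool call to move; the robot and the scene stay as the last step left them, time stands still between calls to the robot, and variables do not carry over. Pictures are saved under pics/ and viewed, at most 11 in all, crops included, and the job is handed in when it is done.

Besides the shell and the picture viewer there is one more tool, called after "Call:" as a command line: name --argument value ..., lists and objects as JSON in quotes. arm_command: Moves the arm, as the interface text tells. Its arguments: {"type":"object","properties":{"plan":{"type":"array","items":{"type":"object","properties":{"dp":{"type":"array","items":{"type":"number"}},"spin":{"type":"number"}}}},"grip":{"type":"number"},"newtons":{"type":"number"}},"required":["plan"]}

```bash
mkdir -p pics; ls; cat > h.py <<'E'
import numpy as np, cv2
from scipy.spatial.transform import Rotation as Ro
from workcell import manip, viewer, finder
def cam(n):
    p=viewer.camera_params(n); f=210/np.tan(np.radians(p["vertical_fov"])/2)
    return p,f
def pose():
    o=manip.get_obs(); return np.array(o["position"]),Ro.from_quat(o["ee_rot"]).as_matrix()
def RT(n,ps=None):
    p,f=cam(n)
    if "R" in p: return np.array(p["R"]),np.array(p["t"]),p,f
    x,R=ps or pose(); T=np.eye(4);T[:3,:3]=R;T[:3,3]=x
    M=np.linalg.inv(T@np.array(p["T_tool_cam"])); return M[:3,:3],M[:3,3],p,f
def proj(n,X,ps=None):
    R,t,p,f=RT(n,ps); c=R@np.array(X)+t
    return np.array([p["cx"]+f*c[0]/c[2],p["cy"]+f*c[1]/c[2]])
def onz(n,u,v,z,ps=None):
    R,t,p,f=RT(n,ps); d=R.T@np.array([(u-p["cx"])/f,(v-p["cy"])/f,1]); o=-R.T@t
    return o+d*(z-o[2])/d[2]
E
python3 - <<'E'
from h import *
o=manip.get_obs(); print({k:np.round(v,3).tolist() for k,v in o.items()})
ims=[viewer.camera(n) for n in("scene","top")]
for n,i in zip(("scene","top"),ims): cv2.imwrite(f"pics/{n}0.png",i)
for n in("scene","top"):
    for t in["shelf_hinge","shelf_edge","hub","handle0","shaker","tin","jar","mould","nozzle"]:
        print(n,t,[(np.round(d["position"],3).tolist(),round(d["score"],2)) for d in finder.find_in(n,t)][:5])
E
```

```text
pics
{'clock': 0.0, 'joint_pos': [-1.16, 0.333, -0.065, 1.461, 0.022, 1.35, -0.089], 'joint_velocities': [0.0, 0.001, -0.0, 0.0, -0.002, 0.0, -0.001], 'tau': [-0.001, -62.544, 0.048, -39.161, 0.016, 0.01, -0.0], 'position': [0.263, 0.567, 0.404], 'ee_rot': [0.215, 0.977, -0.001, -0.0], 'ft_force': [0.353, -0.209, -0.257], 'torque': [-0.015, -0.019, -0.002], 'grasp_force': 0.0, 'grip_width': 1.001}
scene shelf_hinge [([0.613, 0.244, 0.038], 0.95), ([0.613, -0.215, 0.031], 0.53)]
scene shelf_edge [([0.628, 0.237, 0.184], 0.7), ([0.548, -0.141, 0.082], 0.33)]
scene hub [([0.608, -0.212, 0.033], 0.64)]
scene handle0 [([0.612, -0.214, 0.033], 0.68)]
scene shaker [([0.667, -0.235, 0.095], 0.66)]
scene tin [([0.352, 0.179, 0.077], 0.79), ([0.549, -0.14, 0.082], 0.72), ([0.28, -0.357, 0.05], 0.6), ([0.661, 0.016, 0.028], 0.32)]
scene jar [([0.518, -0.286, 0.084], 0.9)]
scene mould [([0.52, -0.002, 0.028], 0.79)]
scene nozzle [([0.661, 0.014, 0.024], 0.74)]
top shelf_hinge [([0.581, 0.236, 0.011], 0.88)]
top shelf_edge [([0.62, 0.237, 0.176], 0.73)]
top hub [([0.556, -0.229, 0.034], 0.92)]
top handle0 [([0.551, -0.229, 0.034], 0.79), ([0.618, 0.237, 0.177], 0.3)]
top shaker [([0.637, -0.247, 0.14], 0.72)]
top tin [([0.348, 0.176, 0.069], 0.84), ([0.259, -0.358, 0.072], 0.63), ([0.53, -0.148, 0.103], 0.58), ([0.622, 0.235, 0.174], 0.56)]
top jar [([0.502, -0.29, 0.097], 0.67)]
top mould [([0.514, -0.003, 0.044], 0.65), ([0.554, -0.227, 0.035], 0.31)]
top nozzle [([0.646, 0.006, 0.034], 0.54)]
```

View pics/scene0.png

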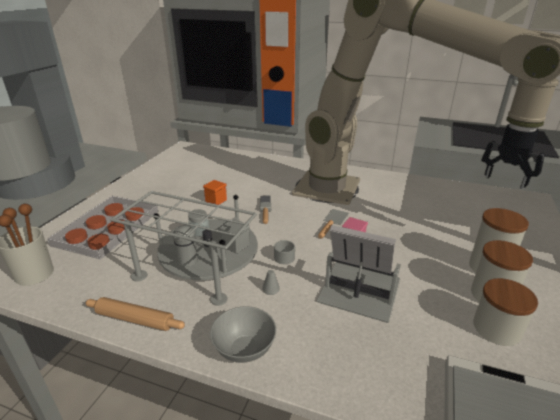

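View pics/top0.png

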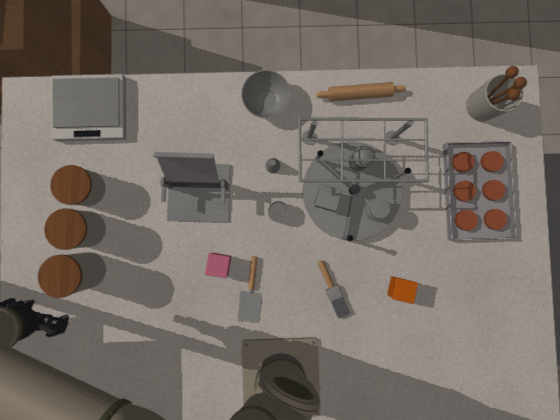

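The scene view is from the far side. The top view shows the shelf plate at (187,168), hub (354,189), handles near (321,154), (408,171) and (350,238), shaker (362,157) under the wire shelf, real tin (334,199) and jar (380,207). The look-alikes are pink (218,265) and orange (403,290); the mould is at (278,212) and the nozzle at (273,166).

```bash
python3 - <<'E'
from h import *
for n in("scene","top","wrist"):
    p=viewer.camera_params(n); print(n,{k:(np.round(v,4).tolist()) for k,v in p.items()})
i=cv2.imread("pics/top0.png")
a=cv2.resize(i[135:235,150:245],(380,400),interpolation=cv2.INTER_CUBIC)
b=cv2.resize(i[135:255,295:415],(400,400),interpolation=cv2.INTER_CUBIC)
cv2.imwrite("pics/crop1.png",np.hstack([a,b]))
print("hub",onz("top",354,189,.032))
for u,v in((321,154),(408,171),(350,238)): 
    X=onz("top",u,v,.132); print("h",X, proj("scene",X))
E
```

```text
scene {'vertical_fov': 55.7611, 'cx': 282.42, 'cy': 211.4709, 'R': [[-0.3388, 0.9408, 0.0025], [0.4848, 0.1769, -0.8565], [-0.8063, -0.289, -0.5161]], 't': [0.1789, -0.1022, 1.6205]}
top {'vertical_fov': 54.0985, 'cx': 278.8823, 'cy': 206.2982, 'R': [[-0.0279, -0.9995, 0.0113], [-0.9981, 0.0273, -0.055], [0.0547, -0.0128, -0.9984]], 't': [0.0052, 0.5148, 1.2494]}
wrist {'vertical_fov': 68.5827, 'cx': 277.1567, 'cy': 209.5401, 'T_tool_cam': [[0.0003, -0.9528, -0.3037, 0.0781], [1.0, 0.0004, -0.0004, 0.0001], [0.0005, -0.3037, 0.9528, 0.0303], [0.0, 0.0, 0.0, 1.0]]}
hub [ 0.56021983 -0.23868478  0.032     ]
h [ 0.65210017 -0.12983249  0.132     ] [221.29449084 240.56379344]
h [ 0.5976444  -0.37277384  0.132     ] [156.4222954  214.37184991]
h [ 0.41470968 -0.20258884  0.132     ] [235.1919145  195.92872463]
```

View pics/crop1.png

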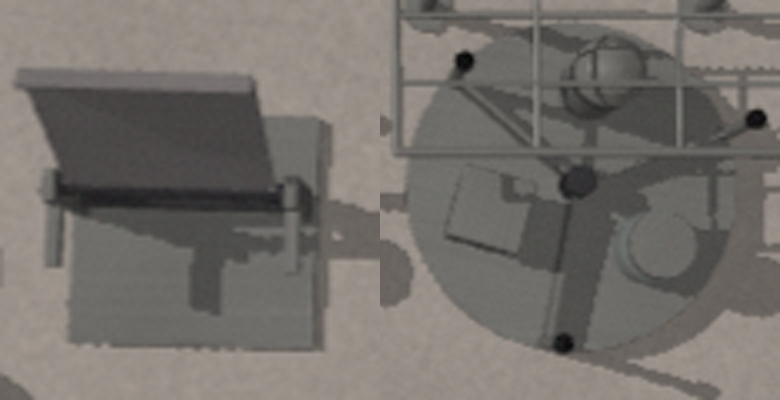

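The crop shows the handle balls at full-image pixels (320.2,153.3), (407.8,170.7) and (349.9,237.9). The shelf post tops are at (162.5,178.3) and (223,180), the plate edge corners at about (154,153) and (213,155), and the shaker sits alone under the grid.

```bash
python3 - <<'E'
from h import *
H=[onz("top",u,v,.132) for u,v in((320.2,153.3),(407.8,170.7),(349.9,237.9))]
c=np.mean(H,0); print("hub",c,[ (np.hypot(*(h-c)[:2]),np.degrees(np.arctan2(*(h-c)[1::-1]))) for h in H])
for u,v in((162.5,178.5),(222.5,180.2)): print("post",onz("top",u,v,.112))
for u,v in((154.3,153),(213,155.5)): print("edge",onz("top",u,v,.23))
for u,v in((167,220.7),(231,222)): print("basefront",onz("top",u,v,.004))
i=cv2.imread("pics/scene0.png"); cv2.imwrite("pics/crop2.png",cv2.resize(i[215:315,310:410],(600,600),interpolation=cv2.INTER_CUBIC))
E
```

```text
hub [ 0.55588031 -0.23407329  0.132     ] [(np.float64(0.1448475787698535), np.float64(47.28388109954162)), (np.float64(0.14460088017502967), np.float64(-72.85538719023927)), (np.float64(0.14441963070110922), np.float64(167.2990669367817))]
post [0.59732045 0.31994947 0.112     ]
post [0.58795959 0.15023268 0.112     ]
edge [0.6480225  0.30830546 0.23      ]
edge [0.6376995  0.15869777 0.23      ]
basefront [0.48029866 0.33678355 0.004     ]
basefront [0.4708315  0.13997035 0.004     ]
```

View pics/crop2.png

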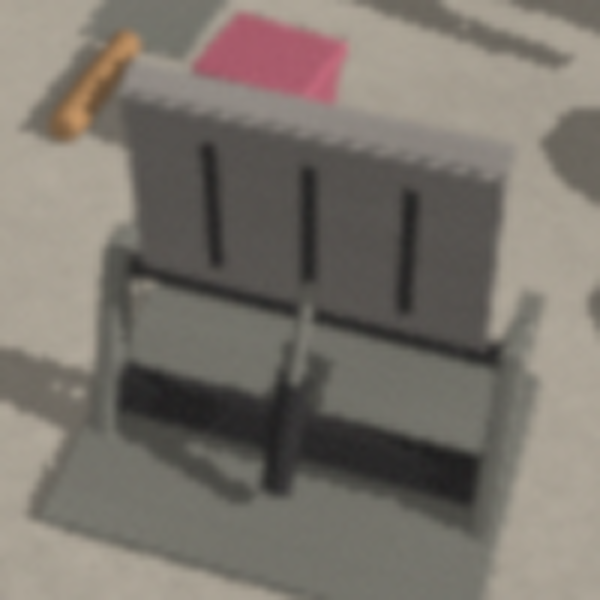

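The plate's far (upper) face is plain with three slots and free space behind it. The hinge is at about (0.592,0.236), yaw about -3°. First I'll go behind the shelf with the fingers shut.

Call:
arm_command --plan '[{"dp": [0, 0, -20], "spin": -0.127}, {"dp": [0, 0, -20], "spin": -0.127}, {"dp": [0, 0, -20], "spin": -0.127}, {"dp": [-40, -26, 0]}, {"dp": [-40, -26, 0]}]' --grip 1

```text
invalid input at $.plan[3]: expected keys dp, spin
```

Call:
arm_command --plan '[{"dp": [-40, -26, 0]}, {"dp": [-40, -26, 0]}, {"dp": [-40, -26, 0]}, {"dp": [-40, -26, 0]}, {"dp": [-40, -26, 0]}]'

```text
invalid input at $.plan[0]: expected keys dp, spin
```

Call:
arm_command --plan '[{"dp": [-40, -26, 0]}, {"dp": [-40, -26, 0]}, {"dp": [-40, -26, 0]}, {"dp": [-40, -26, 0]}, {"dp": [-40, -26, 0]}]'

```text
invalid input at $.plan[0]: expected keys dp, spin
```

Call:
arm_command --plan '[{"dp": [0, 0, -20], "spin": -0.127}, {"dp": [0, 0, -20], "spin": -0.127}, {"dp": [0, 0, -20], "spin": -0.127}, {"dp": [-40, -26, 0], "spin": 0}, {"dp": [-40, -26, 0], "spin": 0}]' --grip 1

```text
clock: 1.5
position: [0.3396, 0.511, 0.4654]
ee_rot: [0.025, 1.0, 0.001, 0.0]
ft_force: [2.0, -0.3, -0.1]
grip_width: 0.147
grasp_force: 0.0
```

Call:
arm_command --plan '[{"dp": [-40, -26, 0], "spin": 0}, {"dp": [-40, -26, 0], "spin": 0}, {"dp": [-40, -26, 0], "spin": 0}, {"dp": [-40, -26, 0], "spin": 0}, {"dp": [-40, -26, 0], "spin": 0}]'

```text
clock: 2.0
position: [0.534, 0.3692, 0.465]
ee_rot: [0.026, 1.0, 0.0, 0.0]
ft_force: [0.3, 1.2, 0.2]
grip_width: -0.003
grasp_force: 0.0
```

Call:
arm_command --plan '[{"dp": [-40, -26, 0], "spin": 0}, {"dp": [-40, -26, 0], "spin": 0}, {"dp": [-40, -26, 0], "spin": 0}, {"dp": [-40, -26, 0], "spin": 0}, {"dp": [0, 0, 0], "spin": 0}]'

```text
clock: 2.5
position: [0.6913, 0.2517, 0.4626]
ee_rot: [0.031, 1.0, -0.003, 0.0]
ft_force: [0.5, -0.1, -0.6]
grip_width: -0.001
grasp_force: 0.0
```

Call:
arm_command --plan '[{"dp": [-20, -8, 0], "spin": 0}, {"dp": [-20, -8, 0], "spin": 0}, {"dp": [0, 0, 45], "spin": 0}, {"dp": [0, 0, 49], "spin": 0}, {"dp": [0, 0, 0], "spin": 0}]'

```text
clock: 3.0
position: [0.7247, 0.2399, 0.362]
ee_rot: [0.026, 1.0, -0.002, -0.006]
ft_force: [-1.5, -0.4, -1.0]
grip_width: 0.003
grasp_force: 0.0
```

```bash
python3 - <<'E'
from h import *
o=manip.get_obs(); print(o["position"],np.round(o["joint_pos"],2),np.round(o["ft_force"],1))
a=viewer.camera("scene");b=viewer.camera("wrist")
cv2.imwrite("pics/c3.png",np.hstack([cv2.resize(a[80:320,250:450],(375,450)),cv2.resize(b,(425,450))]))
E
```

```text
[0.72468862 0.23993218 0.36203656] [-0.45  0.68  0.13  1.06 -0.08  1.42  1.18] [-1.5 -0.4 -1. ]
```

View pics/c3.png

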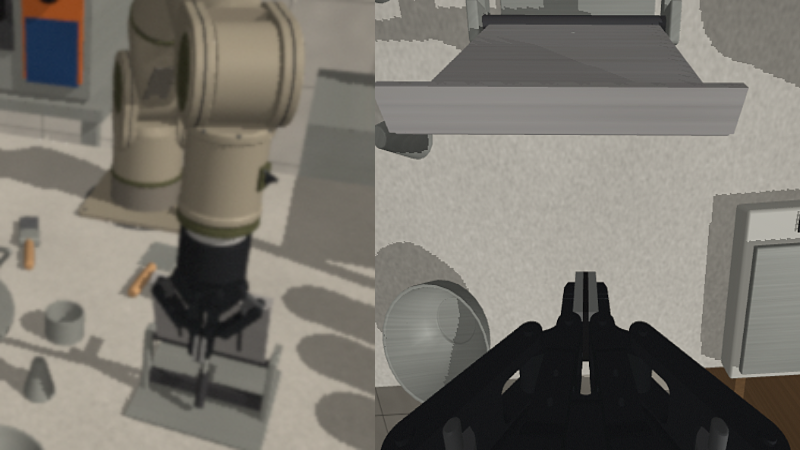

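The fingertips are behind the free edge and centred on the plate. Now I'll push it forward.

Call:
arm_command --plan '[{"dp": [25, 0, 0], "spin": 0}, {"dp": [20, 0, 0], "spin": 0}, {"dp": [15, 0, 0], "spin": 0}, {"dp": [15, 0, 0], "spin": 0}, {"dp": [15, 0, 0], "spin": 0}]'

```text
clock: 3.6
position: [0.6372, 0.245, 0.3768]
ee_rot: [0.027, 1.0, 0.002, 0.005]
ft_force: [4.8, 0.8, 3.9]
grip_width: 0.004
grasp_force: 2.2
```

Call:
arm_command --plan '[{"dp": [15, 0, 0], "spin": 0}, {"dp": [15, 0, 0], "spin": 0}, {"dp": [15, 0, 0], "spin": 0}, {"dp": [15, 0, 0], "spin": 0}, {"dp": [15, 0, 0], "spin": 0}]'

```text
clock: 4.1
position: [0.5619, 0.2491, 0.3756]
ee_rot: [0.027, 1.0, 0.002, 0.003]
ft_force: [0.4, 0.2, -0.5]
grip_width: -0.0
grasp_force: 0.3
```

Call:
arm_command --plan '[{"dp": [15, 0, 0], "spin": 0}, {"dp": [15, 0, 0], "spin": 0}, {"dp": [15, 0, 0], "spin": 0}, {"dp": [0, 0, 0], "spin": 0}, {"dp": [0, 0, 0], "spin": 0}]'

```text
clock: 4.6
position: [0.5172, 0.2515, 0.3738]
ee_rot: [0.026, 1.0, 0.001, 0.002]
ft_force: [0.8, -0.2, 0.1]
grip_width: 0.002
grasp_force: 0.0
```

Call:
arm_command --plan '[{"dp": [-10, 0, -40], "spin": 0}, {"dp": [0, 0, -40], "spin": 0}, {"dp": [0, 0, 0], "spin": 0}, {"dp": [0, 0, 0], "spin": 0}, {"dp": [0, 0, 0], "spin": 0}]'

```text
clock: 5.1
position: [0.5267, 0.2506, 0.4503]
ee_rot: [0.027, 1.0, -0.0, -0.0]
ft_force: [-0.1, -0.8, 0.0]
grip_width: -0.004
grasp_force: 0.0
```

```bash
python3 - <<'E'
from h import *
o=manip.get_obs(); print(o["position"],np.round(o["joint_pos"],2),np.round(o["ft_force"],1))
a=viewer.camera("scene");b=viewer.camera("top")
cv2.imwrite("pics/c4.png",np.hstack([cv2.resize(a[120:320,250:450],(400,400)),cv2.resize(b[130:250,130:250],(400,400),interpolation=cv2.INTER_CUBIC)]))
E
```

```text
[0.52667139 0.2505743  0.45029099] [-0.6   0.22  0.1   1.51 -0.02  1.41  1.01] [-0.1 -0.8  0. ]
```

View pics/c4.png

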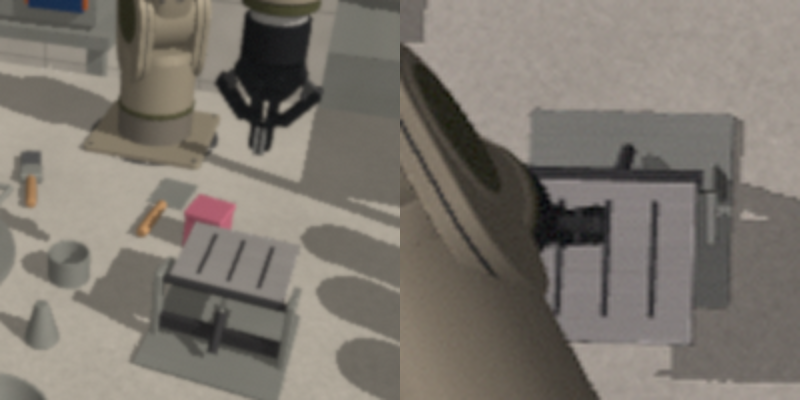

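The shelf is folded flat, as both views show. Next is handle2 at about (0.415,-0.202), tool y along the tangent.

Call:
arm_command --plan '[{"dp": [0, 0, 0], "spin": 0.084}, {"dp": [0, 0, 0], "spin": 0.084}, {"dp": [1, -46, 0], "spin": 0}, {"dp": [1, -47, 0], "spin": 0}, {"dp": [1, -47, 0], "spin": 0}]' --grip 0.3

```text
clock: 5.7
position: [0.4921, 0.1133, 0.4498]
ee_rot: [0.11, 0.994, -0.0, -0.001]
ft_force: [1.2, -1.1, 1.7]
grip_width: 0.346
grasp_force: 0.0
```

Call:
arm_command --plan '[{"dp": [1, -47, 0], "spin": 0}, {"dp": [1, -47, 0], "spin": 0}, {"dp": [1, -46, 0], "spin": 0}, {"dp": [1, -46, 0], "spin": 0}, {"dp": [1, -46, 0], "spin": 0}]'

```text
clock: 6.2
position: [0.4361, -0.1122, 0.4502]
ee_rot: [0.11, 0.994, 0.0, -0.0]
ft_force: [1.8, -1.2, 0.8]
grip_width: 0.346
grasp_force: 0.0
```

Call:
arm_command --plan '[{"dp": [1, -46, 0], "spin": 0}, {"dp": [1, -46, 0], "spin": 0}, {"dp": [0, 0, 0], "spin": 0}, {"dp": [0, 0, 0], "spin": 0}, {"dp": [0, 0, 0], "spin": 0}]'

```text
clock: 6.7
position: [0.4153, -0.1988, 0.4503]
ee_rot: [0.109, 0.994, 0.0, -0.0]
ft_force: [-0.1, 0.2, -0.2]
grip_width: 0.353
grasp_force: 0.0
```

```bash
python3 - <<'E'
from h import *
o=manip.get_obs(); print(o["position"],np.round(o["ee_rot"],3),np.round(o["joint_pos"],2),o["grip_width"])
b=viewer.camera("wrist");cv2.imwrite("pics/w5.png",b)
for X in ([.415,-.202,.132],[.415,-.202,.032]): print(proj("wrist",X))
x,R=pose(); print("grasp pt",proj("wrist",x+R[:,2]*.165))
E
```

```text
[ 0.41532312 -0.19877287  0.45027635] [ 0.109  0.994  0.    -0.   ] [-0.2  -0.09  0.52  1.83  0.05  1.4   1.66] 0.35263931053317726
[273.56147934 196.63836716]
[274.45465827 176.06342124]
grasp pt [277.00619974 277.47578344]
```

View pics/w5.png

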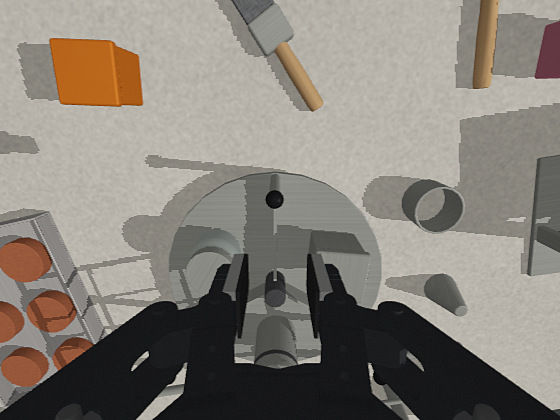

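The ball is at (275,199) against a predicted (273.6,196.6), so the calibration holds. The shaker shows at (275,340), behind the hub at (275,290). I'll lower over handle2 and straddle its rod.

Call:
arm_command --plan '[{"dp": [-2, -3, 40], "spin": 0}, {"dp": [0, 0, 45], "spin": 0}, {"dp": [0, 0, 45], "spin": 0}, {"dp": [0, 0, 45], "spin": 0}, {"dp": [0, 0, 3], "spin": 0}]'

```text
clock: 7.25
position: [0.4147, -0.2012, 0.2683]
ee_rot: [0.109, 0.994, 0.0, -0.004]
ft_force: [-0.5, 0.3, 1.1]
grip_width: 0.35
grasp_force: 0.0
```

Call:
arm_command --plan '[{"dp": [0, 5.8, 0], "spin": 0.04}, {"dp": [0, 8.7, 0], "spin": 0.06}, {"dp": [-0.7, 14.5, 0], "spin": 0.1}, {"dp": [-0.7, 14.5, 0], "spin": 0.1}, {"dp": [-0.7, 14.5, 0], "spin": 0.1}]'

```text
clock: 7.75
position: [0.4404, -0.1494, 0.2748]
ee_rot: [0.307, 0.952, 0.0, 0.001]
ft_force: [0.6, -1.1, -0.1]
grip_width: 0.352
grasp_force: 0.4
```

Call:
arm_command --plan '[{"dp": [-0.7, 14.5, 0], "spin": 0.1}, {"dp": [-0.7, 14.5, 0], "spin": 0.1}, {"dp": [-0.7, 14.5, 0], "spin": 0.1}, {"dp": [-0.7, 14.5, 0], "spin": 0.1}, {"dp": [-0.4, 7.3, 0], "spin": 0.05}]'

```text
clock: 8.25
position: [0.4897, -0.1057, 0.2749]
ee_rot: [0.511, 0.86, 0.001, 0.001]
ft_force: [0.1, 0.4, -1.1]
grip_width: 0.352
grasp_force: 0.0
```

```bash
python3 - <<'E'
from h import *
o=manip.get_obs(); print(o["position"],np.round(o["ee_rot"],3),np.round(o["joint_pos"],2),np.round(o["ft_force"],1))
p=np.array(o["position"])[:2]-[.556,-.234]; print(np.hypot(*p),np.degrees(np.arctan2(p[1],p[0])))
viewer.camera("top");cv2.imwrite("pics/top6.png",viewer.camera("top"))
E
```

```text
[ 0.48967814 -0.10569421  0.2748744 ] [0.511 0.86  0.001 0.001] [-0.36  0.19  0.53  1.96 -0.11  1.02  0.72] [ 0.1  0.4 -1.1]
0.14443325085137534 117.33465295266463
```

Call:
arm_command --plan '[{"dp": [0, 0, -30], "spin": 0}, {"dp": [0, 0, -45], "spin": 0}, {"dp": [0, 0, -45], "spin": 0}, {"dp": [0, 0, -45], "spin": 0}, {"dp": [0, 0, -10], "spin": 0.14}]'

```text
clock: 8.85
position: [0.488, -0.1082, 0.4542]
ee_rot: [0.569, 0.822, 0.003, 0.003]
ft_force: [-0.1, -0.7, -1.1]
grip_width: 0.349
grasp_force: 0.0
```

Call:
arm_command --plan '[{"dp": [0, 0, 0], "spin": 0.14}, {"dp": [0, 0, 0], "spin": 0.13}, {"dp": [0, 0, 0], "spin": 0.13}, {"dp": [0, 0, 0], "spin": 0.13}, {"dp": [-42, 6.4, 0], "spin": 0}]'

```text
clock: 9.35
position: [0.4879, -0.1457, 0.4488]
ee_rot: [0.764, 0.645, 0.001, -0.0]
ft_force: [1.4, -0.0, 0.2]
grip_width: 0.348
grasp_force: 0.0
```

Call:
arm_command --plan '[{"dp": [-42, 6.4, 0], "spin": 0}, {"dp": [-42, 6.4, 0], "spin": 0}, {"dp": [-42, 6.4, 0], "spin": 0}, {"dp": [-42, 6.4, 0], "spin": 0}, {"dp": [-42, 6.4, 0], "spin": 0}]'

```text
clock: 9.85
position: [0.4826, -0.3637, 0.4492]
ee_rot: [0.764, 0.646, 0.0, 0.0]
ft_force: [0.3, 0.6, 0.6]
grip_width: 0.349
grasp_force: 0.0
```

Call:
arm_command --plan '[{"dp": [0, 0, 0], "spin": 0}, {"dp": [0, 0, 0], "spin": 0}]'

```text
clock: 10.05
position: [0.4825, -0.3631, 0.4485]
ee_rot: [0.765, 0.644, -0.0, -0.0]
ft_force: [0.0, -0.2, -0.6]
grip_width: 0.351
grasp_force: 0.0
```

```bash
python3 - <<'E'
from h import *
o=manip.get_obs(); print(o["position"],np.round(o["ee_rot"],3),np.round(o["joint_pos"],2),np.round(o["ft_force"],1))
b=viewer.camera("wrist")
for a in(235,240,245):
    t=np.radians(a); print(a,proj("wrist",[.556+.145*np.cos(t),-.234+.145*np.sin(t),.132]))
t=viewer.camera("top")
cv2.imwrite("pics/c7.png",np.hstack([b,cv2.resize(t[110:290,240:345+1],(240,420))]))
for th in("handle0",): print([(np.round(d["position"],3).tolist(),round(d["score"],2)) for d in finder.find_in("wrist",th)])
E
```

```text
[ 0.4825138  -0.36310469  0.44845092] [ 0.765  0.644 -0.    -0.   ] [-0.02  0.32  0.75  1.49 -0.22  1.42  0.57] [ 0.  -0.2 -0.6]
235 [265.23089042 188.96931691]
240 [277.43689289 193.94789932]
245 [289.93179695 197.84241607]
[([0.547, -0.254, 0.032], 0.76)]
```

View pics/c7.png

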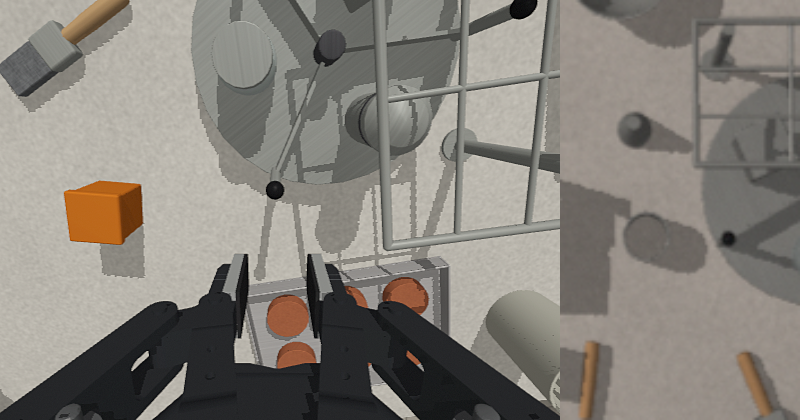

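The handle1 ball is at (275,190), about (0.482,-0.356), 239° round. The shaker, at (390,120), has come round to the edge of the guard. I'll straddle this handle and push it on clockwise.

Call:
arm_command --plan '[{"dp": [7, -2, 40], "spin": 0}, {"dp": [0, 0, 45], "spin": 0}, {"dp": [0, 0, 45], "spin": 0}, {"dp": [0, 0, 44], "spin": 0}, {"dp": [0, 0, 0], "spin": 0}]'

```text
clock: 10.7
position: [0.4817, -0.3521, 0.2689]
ee_rot: [0.764, 0.646, -0.001, -0.004]
ft_force: [-0.3, 0.3, 0.9]
grip_width: 0.348
grasp_force: 0.0
```

Call:
arm_command --plan '[{"dp": [2.1, -5.4, 0], "spin": 0.04}, {"dp": [3.3, -8.0, 0], "spin": 0.06}, {"dp": [5.9, -13.2, 0], "spin": 0.1}, {"dp": [5.9, -13.2, 0], "spin": 0.1}, {"dp": [5.9, -13.2, 0], "spin": 0.1}]'

```text
clock: 11.2
position: [0.4405, -0.316, 0.2765]
ee_rot: [0.878, 0.479, 0.001, 0.001]
ft_force: [2.1, 0.2, -0.8]
grip_width: 0.351
grasp_force: 0.5
```

```bash
cat > s.py <<'E'
from h import *
o=manip.get_obs(); q=o["ee_rot"]; print(np.round(o["position"],4),"yawy",90-np.degrees(2*np.arctan2(q[0],q[1])),np.round(o["joint_pos"],2),np.round(o["ft_force"],1))
p=np.array(o["position"])[:2]-[.556,-.234]; print(np.hypot(*p),np.degrees(np.arctan2(p[1],p[0]))%360)
E
python3 s.py
```

```text
[ 0.4405 -0.316   0.2765] yawy -32.816228529701064 [-0.15  0.33  0.81  1.87 -0.28  1.05  0.2 ] [ 2.1  0.2 -0.8]
0.14165400005303094 215.3936918998242
```

Call:
arm_command --plan '[{"dp": [5.7, -13.2, 0], "spin": 0.1}, {"dp": [5.7, -13.2, 0], "spin": 0.1}, {"dp": [5.7, -13.2, 0], "spin": 0.1}, {"dp": [5.7, -13.2, 0], "spin": 0.1}, {"dp": [5.7, -13.2, 0], "spin": 0.1}]'

```text
clock: 11.7
position: [0.4134, -0.2503, 0.2761]
ee_rot: [0.969, 0.246, 0.002, 0.0]
ft_force: [-0.3, -0.4, 0.2]
grip_width: 0.35
grasp_force: 0.5
```

Call:
arm_command --plan '[{"dp": [5.7, -13.2, 0], "spin": 0.1}, {"dp": [5.7, -13.2, 0], "spin": 0.1}, {"dp": [5.7, -13.2, 0], "spin": 0.1}, {"dp": [5.7, -13.2, 0], "spin": 0.1}, {"dp": [5.7, -13.2, 0], "spin": 0.1}]'

```text
clock: 12.2
position: [0.4211, -0.1795, 0.2761]
ee_rot: [1.0, -0.001, 0.002, -0.001]
ft_force: [0.9, -0.9, 0.5]
grip_width: 0.347
grasp_force: 0.5
```

```bash
python3 s.py
```

```text
[ 0.4211 -0.1795  0.2761] yawy -90.13497134752626 [-0.61  0.1   0.97  2.08 -0.1   1.01 -1.16] [ 0.9 -0.9  0.5]
0.14546809161266527 158.0047013176327
```

Call:
arm_command --plan '[{"dp": [5.7, -13.2, 0], "spin": 0.1}, {"dp": [5.7, -13.2, 0], "spin": 0.1}, {"dp": [5.7, -13.2, 0], "spin": 0.1}, {"dp": [5.7, -13.2, 0], "spin": 0.1}, {"dp": [5.7, -13.2, 0], "spin": 0.1}]'

```text
clock: 12.7
position: [0.4619, -0.1208, 0.2761]
ee_rot: [0.969, -0.248, 0.001, -0.001]
ft_force: [0.2, -1.4, -0.2]
grip_width: 0.352
grasp_force: 0.5
```

Call:
arm_command --plan '[{"dp": [5.0, -11.9, 0], "spin": 0.09}, {"dp": [3.3, -8.0, 0], "spin": 0.06}, {"dp": [2.1, -5.4, 0], "spin": 0.04}, {"dp": [0, 0, 0], "spin": 0}, {"dp": [0, 0, 0], "spin": 0}]'

```text
clock: 13.2
position: [0.4834, -0.1055, 0.2751]
ee_rot: [0.942, -0.337, 0.001, -0.001]
ft_force: [-0.6, 0.4, 0.6]
grip_width: 0.35
grasp_force: 0.0
```

Call:
arm_command --plan '[{"dp": [0, 0, -25], "spin": 0}, {"dp": [0, 0, -45], "spin": 0}, {"dp": [0, 0, -50], "spin": 0}, {"dp": [0, 0, -50], "spin": 0}, {"dp": [0, 0, -10], "spin": 0}]' --grip -1

```text
clock: 13.7
position: [0.4832, -0.1073, 0.4593]
ee_rot: [0.941, -0.338, 0.003, -0.003]
ft_force: [0.3, -0.4, -0.6]
grip_width: 0.998
grasp_force: 0.0
```

```bash
python3 s.py
```

```text
[ 0.4832 -0.1073  0.4593] yawy -129.48910711995373 [-0.89 -0.05  1.01  1.75  0.04  1.41 -2.15] [ 0.3 -0.4 -0.6]
0.14610617782025093 119.86429909663416
```

Call:
arm_command --plan '[{"dp": [0, 0, 0], "spin": -0.145}, {"dp": [0, 0, 0], "spin": -0.145}, {"dp": [0, 0, 0], "spin": -0.145}, {"dp": [0, 0, 0], "spin": -0.145}, {"dp": [0, 0, 0], "spin": -0.145}]'

```text
clock: 14.2
position: [0.4825, -0.1063, 0.4538]
ee_rot: [1.0, 0.021, -0.0, -0.0]
ft_force: [0.2, 0.6, -1.2]
grip_width: 1.001
grasp_force: 0.0
```

Call:
arm_command --plan '[{"dp": [0, 0, 0], "spin": -0.145}, {"dp": [0, 0, 0], "spin": -0.145}, {"dp": [0, 0, 0], "spin": -0.145}, {"dp": [0, 0, 0], "spin": -0.145}, {"dp": [0, 0, 0], "spin": -0.145}]'

```text
clock: 14.7
position: [0.4826, -0.1063, 0.4538]
ee_rot: [0.927, 0.374, 0.0, -0.0]
ft_force: [-0.5, 0.3, -0.5]
grip_width: 1.001
grasp_force: 0.0
```

Call:
arm_command --plan '[{"dp": [0, 0, 0], "spin": -0.145}, {"dp": [0, 0, 0], "spin": -0.145}, {"dp": [-30, 13, 0], "spin": 0}, {"dp": [-30, 13, 0], "spin": 0}, {"dp": [-31, 13, 0], "spin": 0}]'

```text
clock: 15.2
position: [0.4708, -0.2055, 0.454]
ee_rot: [0.865, 0.502, 0.001, -0.001]
ft_force: [0.3, -0.2, -0.6]
grip_width: 1.0
grasp_force: 0.0
```

Call:
arm_command --plan '[{"dp": [-31, 13, 0], "spin": 0}, {"dp": [0, 0, 0], "spin": 0}, {"dp": [0, 0, 0], "spin": 0}]'

```text
clock: 15.5
position: [0.4668, -0.2384, 0.4537]
ee_rot: [0.866, 0.501, -0.0, -0.0]
ft_force: [0.2, -0.0, -0.4]
grip_width: 1.001
grasp_force: 0.0
```

```bash
python3 s.py; python3 - <<'E'
from h import *
b=viewer.camera("wrist"); ps=pose(); cv2.imwrite("pics/w8.png",b)
for X in([.468,-.239,.147],[.468,-.239,.125]): print(proj("wrist",X))
print([(np.round(d["position"],3).tolist(),round(d["score"],2)) for d in finder.find_in("wrist","shaker")])
t=viewer.camera("top");cv2.imwrite("pics/top8.png",t)
print([(np.round(d["position"],3).tolist(),round(d["score"],2)) for d in finder.find_in("top","shaker")])
viewer.camera("scene");print([(np.round(d["position"],3).tolist(),round(d["score"],2)) for d in finder.find_in("scene","shaker")])
E
```

```text
[ 0.4668 -0.2384  0.4537] yawy -29.91751267371133 [-0.74  0.14  1.25  1.7  -0.14  1.4   0.01] [ 0.2 -0.  -0.4]
0.08933204530913787 182.80788216979204
[279.3044868  200.18631996]
[279.1839578 194.1329368]
[([0.477, -0.232, 0.142], 0.69), ([0.62, -0.271, 0.192], 0.62)]
[([0.464, -0.227, 0.142], 0.94)]
[]
```

View pics/w8.png

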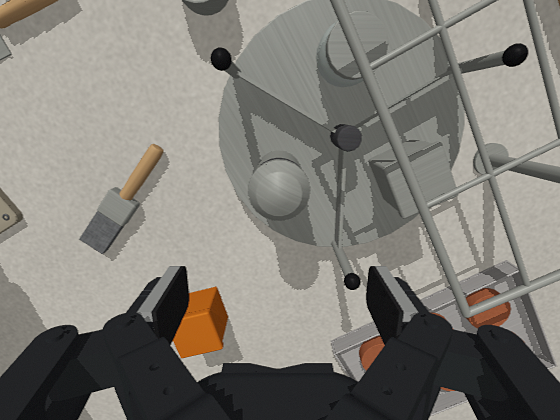

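The shaker's dome is at (279,187), clear of the guard between handles at (221,58) and (352,281). The jar (355,45) and tin (415,175) are still standing. I'll work out the grasp offset.

```bash
python3 - <<'E'
from h import *
b=cv2.imread("pics/w8.png"); ps=pose(); hub=np.array([.556,-.234])
for u,v in((221,58),(352,281),(515,54)):
    X=onz("wrist",u,v,.132)[:2]-hub; print(X+hub,np.hypot(*X),np.degrees(np.arctan2(X[1],X[0]))%360)
g=cv2.medianBlur(cv2.cvtColor(b,cv2.COLOR_BGR2GRAY),3)
c=cv2.HoughCircles(g[140:240,230:330],cv2.HOUGH_GRADIENT,1,20,param1=80,param2=15,minRadius=26,maxRadius=36)
print(c[0][:4]+[230,140,0] if c is not None else None)
for z in(.12,.128): print(onz("wrist",279,187.5,z))
t=cv2.imread("pics/top8.png"); cv2.imwrite("pics/t8c.png",cv2.resize(t[180:260,300:420],(720,480),interpolation=cv2.INTER_CUBIC))
x,R=ps; s=np.array([.470,-.234]); print("tool delta",R.T@np.append(s-x[:2],0))
E
```

```text
[ 0.48569038 -0.1067006 ] 0.1454255114161922 118.91261597377294
[ 0.48998805 -0.35889015] 0.14126261717595517 242.1408581526068
[ 0.70587487 -0.22852142] 0.14997497204933943 2.0934779840464715
[[278.5 189.5  31. ]]
[ 0.47131299 -0.23317499  0.12      ]
[ 0.47223321 -0.23147157  0.128     ]
tool delta [3.18337719e-03 6.91006150e-04 2.84796258e-06]
```

Call:
arm_command --plan '[{"dp": [3, 1, 40], "spin": 0}, {"dp": [0, 0, 45], "spin": 0}, {"dp": [0, 0, 45], "spin": 0}, {"dp": [0, 0, 40], "spin": 0}, {"dp": [0, 0, 10], "spin": 0}]'

```text
clock: 16.3
position: [0.4689, -0.2339, 0.2703]
ee_rot: [0.865, 0.502, -0.002, -0.002]
ft_force: [-0.5, 0.9, 0.4]
grip_width: 1.002
grasp_force: 0.0
```

Call:
arm_command --plan '[{"dp": [0, 0, 8], "spin": 0}, {"dp": [0, 0, 8], "spin": 0}, {"dp": [0, 0, 4], "spin": 0}, {"dp": [0, 0, 0], "spin": 0}, {"dp": [0, 0, 0], "spin": 0}]'

```text
clock: 16.8
position: [0.4702, -0.2353, 0.2545]
ee_rot: [0.865, 0.502, 0.001, 0.0]
ft_force: [0.6, 0.0, 0.9]
grip_width: 0.999
grasp_force: 0.0
```

```bash
python3 s.py
```

```text
[ 0.4702 -0.2353  0.2545] yawy -29.781720860577423 [-0.5   0.42  1.05  1.93 -0.43  1.03  0.22] [0.6 0.  0.9]
0.08578461654158795 180.8830725806189
```

No contact so far. Lower 2 mm more and close.

Call:
arm_command --plan '[{"dp": [0, 0, 2], "spin": 0}, {"dp": [0, 0, 0], "spin": 0}, {"dp": [0, 0, 0], "spin": 0}, {"dp": [0, 0, 0], "spin": 0}, {"dp": [0, 0, 0], "spin": 0}]' --grip 1 --newtons 40

```text
clock: 17.3
position: [0.47, -0.2352, 0.2519]
ee_rot: [0.865, 0.502, 0.0, -0.0]
ft_force: [0.4, 0.9, 2.9]
grip_width: 0.673
grasp_force: 41.6
```

Call:
arm_command --plan '[{"dp": [0, 0, 0], "spin": 0}, {"dp": [0, 0, 0], "spin": 0}, {"dp": [0, 0, -5], "spin": 0}, {"dp": [0, 0, -10], "spin": 0}, {"dp": [0, 0, -10], "spin": 0}]'

```text
clock: 17.8
position: [0.4696, -0.2353, 0.2773]
ee_rot: [0.865, 0.501, -0.0, -0.0]
ft_force: [0.5, -0.1, -4.0]
grip_width: 0.675
grasp_force: 43.8
```

```bash
python3 s.py
```

```text
[ 0.4696 -0.2353  0.2773] yawy -29.817960318771725 [-0.53  0.39  1.09  1.92 -0.39  1.07  0.2 ] [ 0.5 -0.1 -4. ]
0.08636883658318618 180.8579980583109
```

The shaker is held: opening is 57 mm and the load about 4 N. I'll raise it clear and remeasure the shelf while the top view of it is free.

Call:
arm_command --plan '[{"dp": [0, 0, -20], "spin": 0}, {"dp": [0, 0, -30], "spin": 0}, {"dp": [0, 0, -40], "spin": 0}, {"dp": [0, 0, -40], "spin": 0}, {"dp": [0, 0, -20], "spin": 0}]'

```text
clock: 18.3
position: [0.4697, -0.2363, 0.4302]
ee_rot: [0.865, 0.501, 0.001, 0.001]
ft_force: [0.2, -0.1, -4.7]
grip_width: 0.672
grasp_force: 44.2
```

```bash
python3 s.py; python3 - <<'E'
from h import *
t=viewer.camera("top"); s=viewer.camera("scene")
print([(np.round(d["position"],3).tolist(),round(d["score"],2)) for d in finder.find_in("top","shelf_mid")+finder.find_in("scene","shelf_mid")])
a=cv2.resize(t[160:250,140:250],(550,450),interpolation=cv2.INTER_CUBIC)
cv2.imwrite("pics/t9.png",np.hstack([a,cv2.resize(s[150:300,110:193],(249,450))]))
E
```

```text
[ 0.4697 -0.2363  0.4302] yawy -29.863822537002434 [-0.73  0.18  1.25  1.73 -0.17  1.35  0.03] [ 0.2 -0.1 -4.7]
0.08634342067639657 181.51438914256775
[([0.518, 0.236, 0.103], 0.57), ([0.529, 0.24, 0.103], 0.8)]
```

View pics/t9.png

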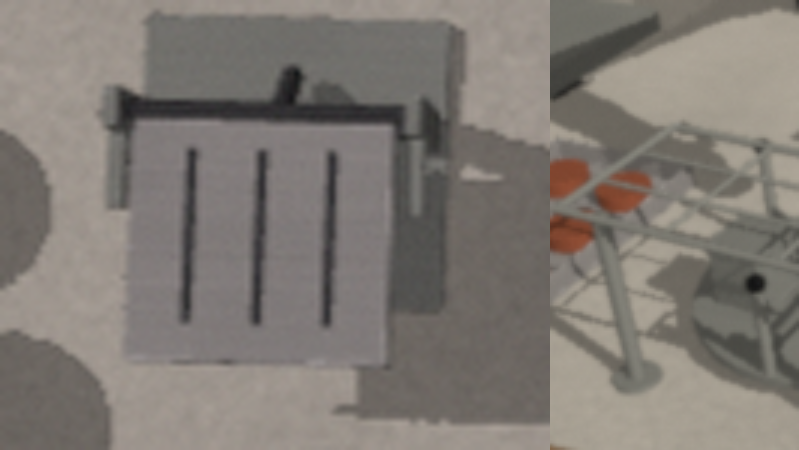

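The folded plate's corners in the top image are about (166.4,183.6), (219,185), (217.6,233.4) and (165,232); its centre is at (192,208.5).

```bash
python3 - <<'E'
from h import *
for u,v in((192,208.5),(166.4,183.6),(219,185),(217.6,233.4),(165,232)): print(onz("top",u,v,.103))
x,R=pose(); m=onz("top",192,208.5,.103); print("tool delta mm",R.T@np.append(m[:2]-x[:2],0)*1e3)
E
```

```text
[0.51037089 0.2397042  0.103     ]
[0.58355733 0.31145173 0.103     ]
[0.57553451 0.16160999 0.103     ]
[0.43756788 0.16833256 0.103     ]
[0.44571082 0.31719493 0.103     ]
tool delta mm [ 432.33802166 -200.47094639    0.47611628]
```

Call:
arm_command --plan '[{"dp": [18, -8.3, 0], "spin": 0}, {"dp": [30, -14, 0], "spin": 0}, {"dp": [38, -17.4, 0], "spin": 0}, {"dp": [38, -17.4, 0], "spin": 0}, {"dp": [38, -17.4, 0], "spin": 0}]'

```text
clock: 19.0
position: [0.485, -0.0559, 0.4254]
ee_rot: [0.865, 0.502, -0.001, -0.001]
ft_force: [1.0, 0.1, -3.1]
grip_width: 0.673
grasp_force: 44.4
```

Call:
arm_command --plan '[{"dp": [38, -17.4, 0], "spin": 0}, {"dp": [38, -17.4, 0], "spin": 0}, {"dp": [38, -17.4, 0], "spin": 0}, {"dp": [38, -17.4, 0], "spin": 0}, {"dp": [38, -17.4, 0], "spin": 0}]'

```text
clock: 19.5
position: [0.5041, 0.152, 0.4249]
ee_rot: [0.865, 0.501, -0.001, -0.0]
ft_force: [0.9, -0.7, -3.2]
grip_width: 0.671
grasp_force: 44.5
```

Call:
arm_command --plan '[{"dp": [38, -17.4, 0], "spin": 0}, {"dp": [28, -13, 0], "spin": 0}, {"dp": [16, -7.7, 0], "spin": 0}, {"dp": [0, 0, 0], "spin": 0}, {"dp": [0, 0, 0], "spin": 0}]'

```text
clock: 20.0
position: [0.5125, 0.2393, 0.4258]
ee_rot: [0.865, 0.501, -0.001, 0.001]
ft_force: [0.4, -0.9, -3.8]
grip_width: 0.674
grasp_force: 44.5
```

```bash
python3 s.py
```

```text
[0.5125 0.2393 0.4258] yawy -29.877822076571334 [-1.28  0.25  0.91  1.63 -0.2   1.36 -0.87] [ 0.4 -0.9 -3.8]
0.47533331281243957 95.25551740654583
```

Call:
arm_command --plan '[{"dp": [0, 0, 25], "spin": 0}, {"dp": [0, 0, 35], "spin": 0}, {"dp": [0, 0, 25], "spin": 0}, {"dp": [0, 0, 8], "spin": 0}, {"dp": [0, 0, 0], "spin": 0}]'

```text
clock: 20.5
position: [0.5123, 0.2392, 0.3333]
ee_rot: [0.866, 0.501, -0.001, 0.0]
ft_force: [-0.1, 0.6, -3.3]
grip_width: 0.674
grasp_force: 44.8
```

Call:
arm_command --plan '[{"dp": [0, 0, 3], "spin": 0}, {"dp": [0, 0, 2], "spin": 0}, {"dp": [0, 0, 1], "spin": 0}, {"dp": [0, 0, 0], "spin": 0}, {"dp": [0, 0, 0], "spin": 0}]'

```text
clock: 21.0
position: [0.5124, 0.2406, 0.328]
ee_rot: [0.865, 0.502, 0.0, -0.0]
ft_force: [-0.6, 0.6, -3.7]
grip_width: 0.673
grasp_force: 44.9
```

Call:
arm_command --plan '[{"dp": [0, 0, 1.5], "spin": 0}, {"dp": [0, 0, 1.5], "spin": 0}, {"dp": [0, 0, 0], "spin": 0}, {"dp": [0, 0, 0], "spin": 0}]'

```text
clock: 21.4
position: [0.5123, 0.2406, 0.3246]
ee_rot: [0.865, 0.502, -0.0, 0.0]
ft_force: [0.3, 0.2, -3.9]
grip_width: 0.673
grasp_force: 44.9
```

Call:
arm_command --plan '[{"dp": [0, 0, 1], "spin": 0}, {"dp": [0, 0, 0.5], "spin": 0}, {"dp": [0, 0, 0], "spin": 0}, {"dp": [0, 0, 0], "spin": 0}]'

```text
clock: 21.8
position: [0.5123, 0.2406, 0.3232]
ee_rot: [0.865, 0.502, 0.0, -0.0]
ft_force: [0.1, 0.1, -3.4]
grip_width: 0.671
grasp_force: 44.9
```

Call:
arm_command --plan '[{"dp": [0, 0, 1], "spin": 0}, {"dp": [0, 0, 0], "spin": 0}, {"dp": [0, 0, 0], "spin": 0}]'

```text
clock: 22.1
position: [0.5125, 0.2406, 0.3229]
ee_rot: [0.865, 0.502, 0.0, -0.0]
ft_force: [-3.2, -0.9, 5.8]
grip_width: 0.669
grasp_force: 43.5
```

Call:
arm_command --plan '[{"dp": [0, 0, 1], "spin": 0}, {"dp": [0, 0, 0], "spin": 0}, {"dp": [0, 0, 0], "spin": 0}]'

```text
clock: 22.4
position: [0.5127, 0.2407, 0.3228]
ee_rot: [0.865, 0.502, 0.001, -0.001]
ft_force: [-4.6, -0.9, 14.2]
grip_width: 0.675
grasp_force: 42.0
```

The shaker is seated at 0.3228, close to the predicted height. I'll relieve the load, open and rise.

Call:
arm_command --plan '[{"dp": [0, 0, -1.7], "spin": 0}, {"dp": [0, 0, 0], "spin": 0}]'

```text
clock: 22.6
position: [0.5123, 0.2406, 0.3228]
ee_rot: [0.865, 0.502, 0.0, 0.0]
ft_force: [-1.5, -1.5, 2.0]
grip_width: 0.671
grasp_force: 43.6
```

Call:
arm_command --plan '[{"dp": [0, 0, 0], "spin": 0}, {"dp": [0, 0, 0], "spin": 0}, {"dp": [0, 0, 0], "spin": 0}, {"dp": [0, 0, 0], "spin": 0}, {"dp": [0, 0, 0], "spin": 0}]' --grip -1

```text
clock: 23.1
position: [0.5124, 0.2406, 0.3229]
ee_rot: [0.865, 0.502, 0.0, -0.0]
ft_force: [-0.1, 0.0, -0.3]
grip_width: 0.998
grasp_force: 0.0
```

Call:
arm_command --plan '[{"dp": [0, 0, -10], "spin": 0}, {"dp": [0, 0, -25], "spin": 0}, {"dp": [0, 0, -40], "spin": 0}, {"dp": [0, 0, -40], "spin": 0}, {"dp": [0, 0, -30], "spin": 0}]'

```text
clock: 23.6
position: [0.5125, 0.24, 0.4712]
ee_rot: [0.865, 0.501, 0.001, -0.0]
ft_force: [1.4, -0.5, -0.4]
grip_width: 1.002
grasp_force: 0.0
```

Call:
arm_command --plan '[{"dp": [-40, 0, -10], "spin": 0}, {"dp": [-40, 0, 0], "spin": 0}, {"dp": [0, 0, 0], "spin": 0}, {"dp": [0, 0, 0], "spin": 0}, {"dp": [0, 0, 0], "spin": 0}]'

```text
clock: 24.1
position: [0.4725, 0.1719, 0.4782]
ee_rot: [0.865, 0.502, 0.0, -0.0]
ft_force: [-0.1, 0.7, 0.1]
grip_width: 1.0
grasp_force: 0.0
```

```bash
python3 s.py; python3 - <<'E'
from h import *
s=viewer.camera("scene"); w=viewer.camera("wrist")
for th in("shaker","tin","jar"): print(th,[(np.round(d["position"],3).tolist(),round(d["score"],2)) for d in finder.find_in("scene",th)])
cv2.imwrite("pics/end.png",np.hstack([cv2.resize(s[150:330,110:410],(500,300)),cv2.resize(w,(300,300))]))
E
```

```text
[0.4725 0.1719 0.4782] yawy -29.740286454200046 [-1.37 -0.01  0.94  1.7   0.01  1.45 -0.95] [-0.1  0.7  0.1]
0.41439448964343983 101.6194925926872
shaker [([0.532, 0.242, 0.173], 0.89), ([0.605, -0.218, 0.029], 0.58)]
tin [([0.615, -0.302, 0.086], 0.94), ([0.279, -0.355, 0.048], 0.6), ([0.368, 0.167, 0.076], 0.55)]
jar [([0.617, -0.146, 0.067], 0.68)]
```

View pics/end.png

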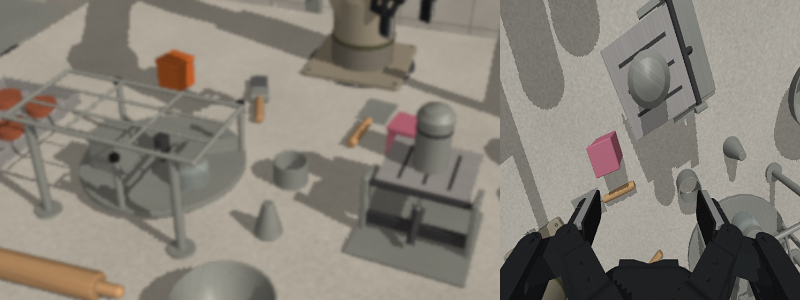

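The shaker stands upright in the middle of the flat shelf, at (435,135) in the left half of the picture. The mould (290,168) and nozzle (267,220) look undisturbed, and the tin and jar are still in the carousel. Handing in.

```bash
python3 -c "
from workcell import manip
print(manip.hand_in())"
```

```text
the job is handed in; nothing more can be done
None
```

I folded the shelf down flat, turned the carousel, set the sugar shaker upright in the middle of the shelf and let go, then handed the job in at about 24 s. In the last pictures the tin and jar were still in the carousel, and the ring mould and nozzle looked undisturbed.

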